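Index the wheel bolt carousel to its hidden detent and start the check

TASK

Push the round bolt carousel anticlockwise (seen from above) by one of its orange lugs until you feel it click into its detent and come up against the firm stop, without ramming it; the click is hidden somewhere between about 50 and 120 degrees on. Once it sits in the detent, let go of it and press the green button fully to start the check; do not press the red one. The three bolts must stay standing in their cups, and the tools lying about must be left alone.

Things in the scene. Friction and masses are not known exactly. Their poses are not given: they have to be found in the camera images.
- carousel (a joint): The turning deck of the bolt carousel: a flat aluminium disc 250 mm across, 12 mm thick, top face 60 mm above the table, on a fixed grey drum with a dark foot flange 260 mm across. Upright axis. Angle in rad: 0 where it stood at the start, growing anticlockwise seen from above. It turns stiffly (about 1 N at a lug) and stays where it is left.
- detent (a joint): Sprung detent roller hidden in the drum, at an unseen place: it is met 0.9 to 2.1 rad (52 to 120 degrees) anticlockwise from the start. Value in m: 0 running free, about 0.0055 on top of the entry bump, about 0.003 when seated. Felt at a lug, the entry bump takes 5 to 8 N, then the deck snaps about 8 mm ahead by itself, then a firm stop blocks it. Never push with more than 60 N.
- hub (a point): Centre of the deck, on its axis, at the height of its top face (60 mm above the table). A low black cap (48 mm across, 10 mm high, with a small steel button 4 mm higher) stands here. Its x axis points to lug0.
- lug0 (a point): Top centre of one of three orange upright lugs on the deck, 120 degrees apart, centred 100 mm from the axis. Each is a flat fin 36 mm along the radius, 12 mm thick across it, 42 mm tall; its top is 102 mm above the table. Lugs follow each other anticlockwise in the order 0, 1, 2.
- lug1 (a point): Top centre of the next orange lug anticlockwise from lug0; same size.
- lug2 (a point): Top centre of the third orange lug; same size.
- cup0 (a point): Floor centre of a dark steel cup ring on the deck (42 mm outside, 34 mm inside, 10 mm high), 85 mm from the axis, 60 degrees anticlockwise of lug0; 60 mm above the table.
- cup1 (a point): The same, 60 degrees anticlockwise of lug1.
- cup2 (a point): The same, 60 degrees anticlockwise of lug2.
- bolt0: Loose steel wheel bolt standing on its hexagonal head in cup0: head 25 mm across and 14 mm high, collar 29 mm, shank 14 mm, 57 mm tall in all. Origin at the centre of the underside of the head, z up the shank.
- bolt1: The same kind of bolt, in cup1.
- bolt2: The same kind of bolt, in cup2.
- start (a joint): Travel of the green button in m, 0 up to 0.006 fully down; spring return, about 5 N fully down.
- start_top (a point): Centre of the top face of the green push button (36 mm across) in a black round housing on a grey box 70 x 70 mm, fixed to the table on one side of the carousel; it is pressed straight down. About 52 mm above the table.
- stop (a joint): Travel of the red button, which must not be pressed; as the green one.
- stop_top (a point): Centre of the top face of the red push button, on the same kind of box on the other side of the carousel.
- mallet: Loose mallet with a yellow head (95 mm long, 60 mm across) and a wooden handle, 320 mm long, lying on the right of the table. Origin under its middle, x towards the head. To be left alone.
- ring_gauge: Loose steel ring gauge, 60 mm across, 18 mm high, origin at the centre of its underside. To be left alone.
- gauge_block: Loose dark steel block 60 x 35 x 30 mm, origin at the centre of its underside. To be left alone.
Not all that is in view belongs to the job. What is shaped like the part that bears start but brown is not meant.

How it is judged:
On the way, in this order (a step that is already met when the one before it is completed fails the run):
1. the carousel has been turned anticlockwise into its detent (roller seated) and nothing is pushing it (value of joint detent between 0.0015 and 0.0045 m and velocity of joint carousel between -0.05 and 0.05 rad/s and value of joint carousel above 0.7 rad and contact force between the fingers and carousel below 0.5 N), for 0.2 s.
2. the green button is pressed down (value of joint start above 0.0045 m), for 0.02 s.
At the end, for the whole second after the job is handed in: The carousel rests in its detent (roller reading between 1.5 and 4.5 mm, deck turned more than 0.7 rad from the start and still), the green button has been pressed and has come up again (under 2 mm), and each bolt stands in its own cup, within 8 mm of the cup's centre and 0.15 rad of upright (value of joint detent between 0.0015 and 0.0045 m and velocity of joint carousel between -0.05 and 0.05 rad/s and value of joint carousel above 0.7 rad and value of joint start below 0.002 m and horizontal distance between bolt0 and cup0 below 0.008 m and angle between each of bolt0, bolt1, bolt2's own z axis and vertical below 0.15 rad and distance between bolt0 and cup0 below 0.01 m and horizontal distance between bolt1 and cup1 below 0.008 m and distance between bolt1 and cup1 below 0.01 m and horizontal distance between bolt2 and cup2 below 0.008 m and distance between bolt2 and cup2 below 0.01 m); the robot touches nothing.
It fails at once if the carousel was rammed: pushed with more than 60 N (contact force between any of the arm, the fingers and carousel above 60 N).
It fails at once if the carousel was turned clockwise from its start (value of joint carousel below -0.15 rad).
It fails at once if the red button was pressed (value of joint stop above 0.003 m).
It fails at once if the green button was pressed with the carousel out of its detent (value of joint start above 0.003 m and not (value of joint detent between 0.0015 and 0.0045 m)).
It fails at once if the mallet, ring gauge or gauge block was moved by more than 20 mm (distance of any of mallet, ring_gauge, gauge_block from where it was at the start of the episode above 0.02 m).
It also fails if it takes over 51 s, if anything falls off the work surface, if the arm or the gripper's body presses on something with over 40 N, if the wrist force passes 120 N, or if a joint passes its speed limit or range.

ROBOT

A 6-joint arm with a two-finger parallel gripper is mounted at the origin on the work surface. World frame = base frame: x ahead of the robot, y to its left, z up, the work surface at z = 0. Lengths are in m, angles in rad, forces in N, time in s.
With the tool pointing down it reaches from about 0.375 to 0.975 m from the base axis. Payload 3.8 kg.
Tool frame: the origin (TCP) lies at the very end of the fingers, on their centre line; the grasp point (between the pads) lies 19 mm behind it (bot.grip_point_offset is the distance from the TCP to the grasp point, in m); z points along the fingers, x is the direction in which the jaws open and shut, and the axes are right-handed (so a half turn about z gives the same grasp; the last joint's range is limited). The gripper opens to 85 mm and grips with 20 to 120 N. Pads are 22 mm wide; open, the fingers measure 114 mm over their backs; the gripper's body (76 mm by 85 mm) begins 54 mm behind the grasp point. The pads swing forward as they close: fully open they stand 13 mm farther back than shut.
Start: joints at [1.303, 0.264, 1.604, -0, 1.274, -0.037], TCP at [0.154, 0.657, 0.209] pointing down, gripper open.
Joint ranges: [-2.63, 2.63], [-0.94, 2.18], [0.31, 2.57], [-1.31, 4.45], [0, 2.66], [-2.55, 2.55]. Speed limits (rad/s): [2.57, 2.57, 3.14, 3.14, 3.14, 3.14].

INTERFACE

Orientations are given as a rotation vector (axis times angle).
In Python, from workcell import bot, read_camera gives the robot as it stands.
- The arm moves only by the tool arm_command, never from a script. Its argument "rows" is a list of rows, each an object with "delta_rot": the turn, a rotation vector about the tool's x, y, z in rad, a list of three; "xyz": the shift along the tool's x, y, z in m, a list of three; "gripper": the finger opening in m, from 0 to 0.0854. A call has 1 to 12 rows; each row shifts and turns the commanded pose from where the row before left it, along the tool's axes as they then stand; what a row does not reach is not made up. A row lasts 1/10 s, in which the tool goes at most 50 mm and 8.59 degrees, less where a joint would pass 70% of its speed; a pose out of reach is approached as far as the arm can. A call is refused whole if a number of a shift passes 0.05 or a number of a turn 0.15, either way. A call with a gripper value outside its range is refused whole. The fingers move at their own pace and stop on an object; "force" is the grip in N (left out, the last holds). Time passes only in rows, so rows that do not move let the fingers close. It gives the time, the measured TCP pose, the force and the opening at its end, in the units of the state.
- bot.read_state(): the state, without advancing time (a new reading comes with each control period).
- read_camera(name): name is "scene" or "top" or "wrist"; returns a dict with "pixels" (400x640x3 uint8, red, green, blue), "range_z" (400x640 float32, m along the optical axis (not along the pixel's ray), 0 where there is no reading), "intrinsics" (3x3 intrinsics, pixels), "dist_coeffs" ([k1, k2, p1, p2, k3] as OpenCV has them; the pictures are not rectified), "camera_from_world" (4x4, takes a point from world to camera coordinates). Camera axes: x right, y up, looking along -z (the intrinsics and any distortion apply to the point x, -y, -z); pixel columns grow to the right and rows downward; lengths in m; the calibration is good to about 2 mm. A picture is of the moment at which its call begins.
- bot.finish_job(): hands the job in, once; it reports no verdict.
The state is a dict: "time": time; "q": joint angles; "joint_vel": joint speeds; "joint_torque": joint torques, N m; "tool_pos": TCP position; "tcp_rot": TCP orientation; "wrist_force": force on the tool from outside, world axes, zero at the start; "torque": the same for the moment, N m; "width": opening from 0.0 (shut) to 1.0 (fully open).
Only numpy, scipy, OpenCV 4.12 (cv2) and the standard library are available. Lean on these libraries where they do the work, as an engineer would, in place of code of your own. Each camera call takes 0.05 s, during which the arm holds its last target.

## Working session

There is one attempt and no reset: what is moved stays moved. The work goes in short steps, Python scripts to look and compute and a tool call to move; the robot and the scene stay as the last step left them, time stands still between calls to the robot, and variables do not carry over. Pictures are saved under pics/ and viewed, and the job is handed in when it is done.

Besides the shell and the picture viewer there is one more tool, called after ">>>" as name(argument=value, ...), one argument or row to a line, values as JSON. arm_command: Moves the arm, as the interface text tells. Its arguments: {"type":"object","properties":{"rows":{"type":"array","items":{"type":"object","properties":{"delta_rot":{"type":"array","items":{"type":"number"}},"xyz":{"type":"array","items":{"type":"number"}},"gripper":{"type":"number"}}}},"force":{"type":"number"}},"required":["rows"]}

```bash
mkdir -p pics; ls; python3 - <<'E'
from workcell import bot, read_camera
import cv2, numpy as np, pickle
s=bot.read_state(); print(s)
for n in ["scene","top","wrist"]:
    c=read_camera(n); pickle.dump(c,open(f"pics/{n}0.pkl","wb"))
    cv2.imwrite(f"pics/{n}0.png",c["pixels"][:,:,::-1])
    print(n,c["intrinsics"],c["dist_coeffs"],np.round(c["camera_from_world"],3))
E
```

```text
pics
{'time': 0.0, 'q': array([ 1.30308425e+00,  2.64750495e-01,  1.60538941e+00,  7.46376023e-06,
        1.27368556e+00, -3.68968108e-02]), 'joint_vel': array([-8.62878078e-04,  8.73219991e-04,  3.01633725e-04, -1.56532438e-03,
       -2.68906579e-04, -5.53567735e-05]), 'joint_torque': array([-8.15165322e-05, -5.15097892e+01, -3.67324662e+01,  2.14053603e-04,
        1.27285451e-02, -6.36932374e-07]), 'tool_pos': array([0.15421022, 0.65634334, 0.20745555]), 'tcp_rot': array([ 2.46143705,  1.95004145, -0.00283302]), 'wrist_force': array([-0.41457023,  0.05392591,  0.74809348]), 'torque': array([-0.09531954, -0.01968053, -0.02852866]), 'width': 0.997798866980729}
scene [[404.67874992   0.         316.1217743 ]
 [  0.         404.67874992 202.37633572]
 [  0.           0.           1.        ]] [-0.08643783  0.          0.          0.          0.        ] [[-0.07   0.997 -0.02   0.075]
 [-0.67  -0.032  0.742  0.288]
 [ 0.739  0.066  0.67  -1.749]
 [ 0.     0.     0.     1.   ]]
top [[437.24570211   0.         321.00985208]
 [  0.         437.24570211 198.54502046]
 [  0.           0.           1.        ]] [0.02049757 0.         0.         0.         0.        ] [[ 5.000e-03 -1.000e+00  0.000e+00 -5.300e-02]
 [ 9.930e-01  5.000e-03  1.150e-01 -5.240e-01]
 [-1.150e-01 -1.000e-03  9.930e-01 -1.236e+00]
 [ 0.000e+00  0.000e+00  0.000e+00  1.000e+00]]
wrist [[345.34189657   0.         319.8991829 ]
 [  0.         345.34189657 203.53246738]
 [  0.           0.           1.        ]] [-0.00801221  0.          0.          0.          0.        ] [[ 0.229  0.974 -0.002 -0.673]
 [-0.94   0.22  -0.26   0.034]
 [-0.253  0.061  0.966 -0.378]
 [ 0.     0.     0.     1.   ]]
```

View pics/top0.png

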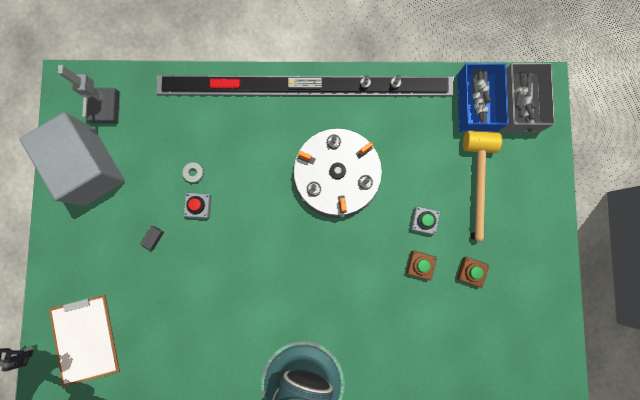

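View pics/scene0.png

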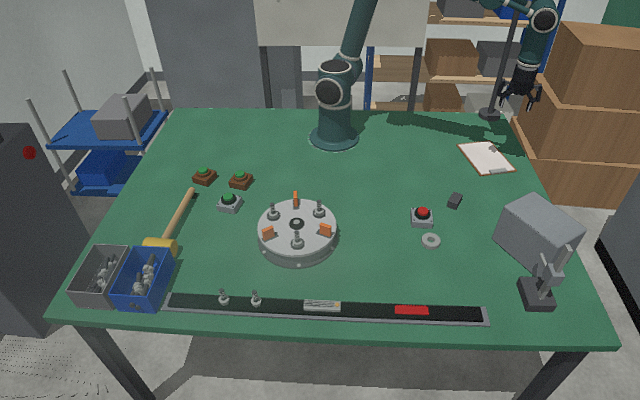

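View pics/wrist0.png

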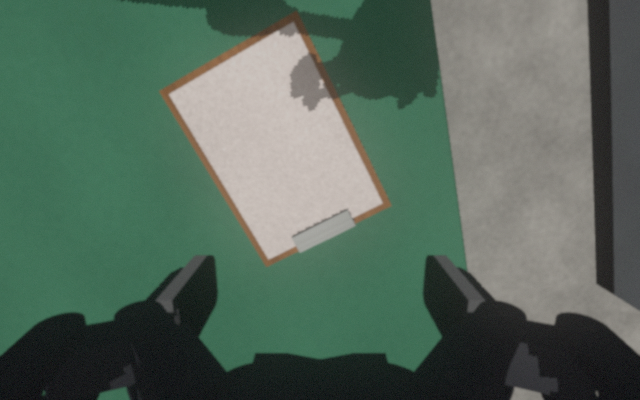

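The top view shows the carousel hub near (338,171) and lugs near (305,156), (365,148) and (342,205). The green button on its grey box is at (427,220); the brown decoys are below it. Red is at (195,205), the ring gauge at (193,172), the block at (151,237) and the mallet at x≈480. I'll measure these now.

```bash
cat > h.py <<'E'
import cv2, numpy as np
def ray(c,uv,h):
    u=cv2.undistortPoints(np.array(uv,float).reshape(-1,1,2),c["intrinsics"],np.array(c["dist_coeffs"])).reshape(-1,2)
    T=c["camera_from_world"];R=T[:3,:3];t=T[:3,3]
    o=-R.T@t
    d=np.c_[u[:,0],-u[:,1],-np.ones(len(u))]@R
    s=(h-o[2])/d[:,2]
    return o+d*s[:,None]
def mask(c,lo,hi):
    return cv2.inRange(cv2.cvtColor(c["pixels"],cv2.COLOR_RGB2HSV),lo,hi)
def blobs(m,amin=15):
    n,l,st,ce=cv2.connectedComponentsWithStats(m)
    return [(st[i,4],ce[i],l==i) for i in range(1,n) if st[i,4]>=amin]
def show(c,name,box=None,k=1):
    im=c["pixels"][:,:,::-1]
    if box: im=im[box[1]:box[3],box[0]:box[2]]
    cv2.imwrite(name,cv2.resize(im,None,fx=k,fy=k,interpolation=cv2.INTER_CUBIC))
E
python3 - <<'E'
import pickle,numpy as np,cv2
from h import *
for n in ["top","scene"]:
    c=pickle.load(open(f"pics/{n}0.pkl","rb")); print(n)
    for nm,lo,hi,h in [("orange",(8,150,120),(20,255,255),.102),("green",(45,100,100),(80,255,255),.052),("red",(0,180,100),(5,255,255),.052)]:
        for a,ce,l in blobs(mask(c,lo,hi)):
            if a<2000: print(nm,a,ce.round(1),ray(c,[ce],h)[0].round(4))
    # deck: bright, low sat
    m=mask(c,(0,0,150),(180,60,255))
    for a,ce,l in blobs(m,1500):
        cn=cv2.findContours(l.astype(np.uint8),0,1)[0][0]
        P=ray(c,cn.reshape(-1,2),.06)[:,:2]; (x,y),r=cv2.minEnclosingCircle(P.astype(np.float32)*1000)
        A=np.c_[2*P,np.ones(len(P))];s=np.linalg.lstsq(A,(P**2).sum(1),rcond=None)[0]
        print("deck?",a,ce.round(1),x,y,r,s[:2],np.sqrt(s[2]+s[0]**2+s[1]**2))
E
```

```text
top
orange 65 [365.9 147.8] [ 0.6576 -0.1736  0.102 ]
orange 75 [304.3 155.7] [ 0.6346 -0.0035  0.102 ]
orange 62 [342.4 204.4] [ 0.5    -0.1084  0.102 ]
orange 53 [478.9 281.4] [ 0.296  -0.4717  0.102 ]
green 22 [192.8 172.8] [0.5938 0.3168 0.052 ]
green 124 [427.6 219.6] [ 0.4633 -0.3515  0.052 ]
green 124 [423.5 265.5] [ 0.335  -0.3372  0.052 ]
green 125 [476.5 272.3] [ 0.3173 -0.4837  0.052 ]
green 52 [ 54.7 372. ] [0.0478 0.6644 0.052 ]
green 522 [ 50.  391.7] [-0.0027  0.6725  0.052 ]
red 29 [228.3  83.1] [0.8603 0.223  0.052 ]
red 132 [194.1 204.1] [0.5037 0.3096 0.052 ]
deck? 59342 [297.8  77.3] 686.6639404296875 -45.011268615722656 1028.473876953125 [ 0.47262432 -0.03857897] 0.8205995807604898
deck? 4917 [337.6 171.3] 599.9656982421875 -95.91786193847656 125.3261489868164 [ 0.6009213  -0.09619659] 0.11460976229137032
deck? 3976 [ 83.  339.7] 132.97056579589844 590.3580322265625 117.56968688964844 [0.13437767 0.59105211] 0.09599732179267524
scene
orange 44 [295.1 197.9] [ 0.5258 -0.1039  0.102 ]
orange 51 [324.1 226.5] [ 0.6497 -0.0036  0.102 ]
orange 20 [266.8 228.3] [ 0.665
[... 4576 characters left out ...]
.  326.2] [ 0.9582 -0.1007  0.052 ]
green 20 [363.6 324.2] [0.9403 0.112  0.052 ]
green 34 [387.6 329.6] [0.9529 0.1715 0.052 ]
green 23 [408.  326.6] [0.942  0.2234 0.052 ]
green 17 [344.  333.2] [0.9683 0.0632 0.052 ]
green 25 [406.6 335.6] [0.9674 0.2175 0.052 ]
green 28 [416.2 338.6] [0.9747 0.2405 0.052 ]
green 20 [431.2 339.5] [0.9756 0.277  0.052 ]
red 50 [422.7 210.4] [0.5112 0.3113 0.052 ]
red 224 [411.9 309.3] [0.8905 0.2379 0.052 ]
deck? 1633 [448.4  36.6] -1040.5985107421875 664.3804321289062 536.0118408203125 [-1.01872425  0.65442722] 0.31398275496797456
deck? 2398 [296.1 227.2] 604.7713623046875 -93.93125915527344 124.42300415039062 [ 0.61047912 -0.09663856] 0.11026101643048739
```

```bash
python3 - <<'E'
import pickle
from h import *
c=pickle.load(open("pics/top0.pkl","rb"));show(c,"pics/topzoom.png",(280,115,500,290),3.5)
E
```

```text
(no output)
```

View pics/topzoom.png

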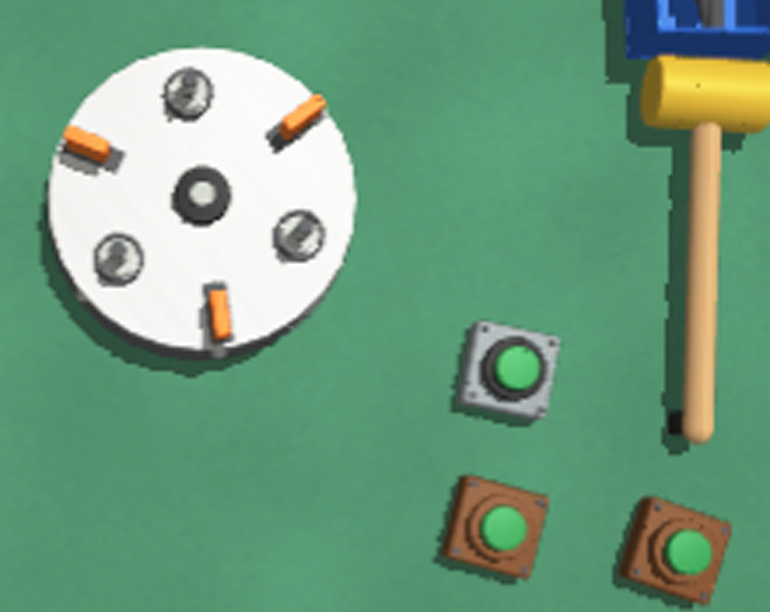

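>>> arm_command(
  rows=[
    {"xyz": [-0.02, 0, -0.03], "delta_rot": [0, 0, 0], "gripper": 0},
    {"xyz": [-0.01, 0.02, -0.03], "delta_rot": [0, 0, 0.03], "gripper": 0},
    {"xyz": [0, 0.045, 0], "delta_rot": [0, 0, 0.07], "gripper": 0},
    {"xyz": [0, 0.045, 0], "delta_rot": [0, 0, 0.07], "gripper": 0},
    {"xyz": [0, 0.045, 0], "delta_rot": [0, 0, 0.07], "gripper": 0},
    {"xyz": [0, 0.045, 0], "delta_rot": [0, 0, 0.07], "gripper": 0},
    {"xyz": [0, 0.045, 0], "delta_rot": [0, 0, 0.07], "gripper": 0},
    {"xyz": [0, 0.045, 0], "delta_rot": [0, 0, 0.07], "gripper": 0},
    {"xyz": [0, 0.045, 0], "delta_rot": [0, 0, 0.07], "gripper": 0},
    {"xyz": [0, 0.045, 0], "delta_rot": [0, 0, 0.07], "gripper": 0},
    {"xyz": [0, 0.045, 0], "delta_rot": [0, 0, 0.07], "gripper": 0},
    {"xyz": [0, 0.045, 0], "delta_rot": [0, 0, 0.07], "gripper": 0},
  ],
)

```text
time: 1.35
tool_pos: [0.538, 0.3818, 0.2682]
tcp_rot: [2.998, 0.939, -0.001]
wrist_force: [0.7, -0.2, 0.0]
width: -0.001
```

>>> arm_command(
  rows=[
    {"xyz": [0, 0.045, 0], "delta_rot": [0, 0, 0.07], "gripper": 0},
    {"xyz": [0, 0.045, 0], "delta_rot": [0, 0, 0.07], "gripper": 0},
    {"xyz": [0, 0.045, 0], "delta_rot": [0, 0, 0.07], "gripper": 0},
    {"xyz": [0, 0.045, 0], "delta_rot": [0, 0, 0.07], "gripper": 0},
    {"xyz": [0, 0.045, 0], "delta_rot": [0, 0, 0.07], "gripper": 0},
    {"xyz": [0, 0.045, 0], "delta_rot": [0, 0, 0.07], "gripper": 0},
    {"xyz": [0, 0.045, 0], "delta_rot": [0, 0, 0.07], "gripper": 0},
    {"xyz": [0, 0.03, 0], "delta_rot": [0, 0, 0.05], "gripper": 0},
    {"xyz": [0, 0.01, 0], "delta_rot": [0, 0, 0.02], "gripper": 0},
    {"xyz": [0, 0, 0], "delta_rot": [0, 0, 0], "gripper": 0},
    {"xyz": [0, 0, 0], "delta_rot": [0, 0, 0], "gripper": 0},
  ],
)

```text
time: 2.45
tool_pos: [0.6624, 0.0571, 0.2685]
tcp_rot: [-3.14, -0.08, 0.001]
wrist_force: [1.1, -0.1, -0.5]
width: 0.0
```

```bash
python3 - <<'E'
from workcell import bot, read_camera
import pickle
from h import *
s=bot.read_state(); print(s["time"],s["tool_pos"],s["tcp_rot"],s["q"],s["wrist_force"],s["width"])
c=read_camera("wrist"); pickle.dump(c,open("pics/wrist1.pkl","wb")); show(c,"pics/wrist1.png")
T=c["camera_from_world"];print(-T[:3,:3].T@T[:3,3])
E
```

```text
2.45 [0.66236785 0.05713081 0.26854037] [-3.13967158e+00 -7.98531813e-02  8.01746560e-04] [ 4.80663657e-02  2.16032750e-01  1.55350165e+00  9.35306452e-04
  1.37254826e+00 -2.97432487e-03] [ 1.09971064 -0.10149363 -0.4620629 ] 0.00033488666390645147
[0.65893171 0.12176196 0.43381543]
```

View pics/wrist1.png

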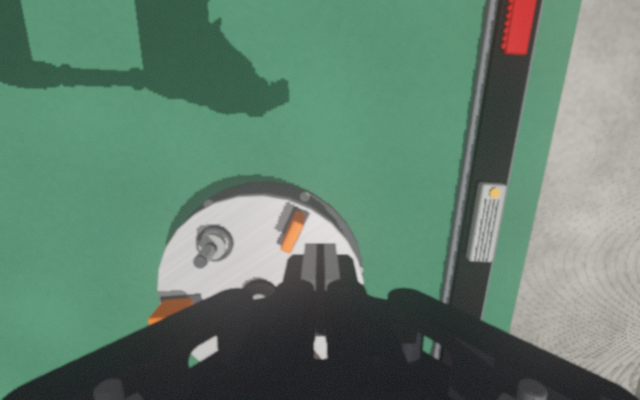

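>>> arm_command(
  rows=[
    {"xyz": [-0.008, 0.049, 0], "delta_rot": [0, 0, 0], "gripper": 0},
    {"xyz": [-0.008, 0.049, 0], "delta_rot": [0, 0, 0], "gripper": 0},
    {"xyz": [-0.008, 0.049, 0], "delta_rot": [0, 0, 0], "gripper": 0},
    {"xyz": [-0.008, 0.049, 0], "delta_rot": [0, 0, 0], "gripper": 0},
    {"xyz": [-0.008, 0.049, 0], "delta_rot": [0, 0, 0], "gripper": 0},
  ],
)

```text
time: 3.0
tool_pos: [0.6351, -0.1901, 0.269]
tcp_rot: [-3.14, -0.084, -0.001]
wrist_force: [0.4, 0.8, -0.2]
width: 0.004
```

>>> arm_command(
  rows=[
    {"xyz": [0, 0, 0], "delta_rot": [0, 0, 0.129], "gripper": 0},
    {"xyz": [0, 0, 0], "delta_rot": [0, 0, 0.129], "gripper": 0},
    {"xyz": [0, 0, 0], "delta_rot": [0, 0, 0.129], "gripper": 0},
    {"xyz": [0, 0, 0], "delta_rot": [0, 0, 0.129], "gripper": 0},
    {"xyz": [0, 0, 0], "delta_rot": [0, 0, 0.129], "gripper": 0},
    {"xyz": [0, 0, 0], "delta_rot": [0, 0, 0.129], "gripper": 0},
    {"xyz": [0, 0, 0], "delta_rot": [0, 0, 0.129], "gripper": 0},
    {"xyz": [0, 0, 0], "delta_rot": [0, 0, 0.129], "gripper": 0},
    {"xyz": [0, 0, 0], "delta_rot": [0, 0, 0.129], "gripper": 0},
    {"xyz": [0, 0, 0], "delta_rot": [0, 0, 0.129], "gripper": 0},
    {"xyz": [0, 0, 0], "delta_rot": [0, 0, 0], "gripper": 0},
    {"xyz": [0, 0, 0], "delta_rot": [0, 0, 0], "gripper": 0},
  ],
)

```text
time: 4.2
tool_pos: [0.6353, -0.1891, 0.2688]
tcp_rot: [-2.561, 1.819, 0.0]
wrist_force: [-1.1, 0.2, -0.6]
width: -0.002
```

```bash
python3 - <<'E'
from workcell import bot, read_camera
import pickle
from h import *
s=bot.read_state(); print(s["time"],s["tool_pos"],s["tcp_rot"],s["q"],s["wrist_force"])
c=read_camera("wrist"); pickle.dump(c,open("pics/wrist2.pkl","wb")); show(c,"pics/wrist2.png")
for a,ce,l in blobs(mask(c,(8,150,120),(20,255,255))):
    ys,xs=np.nonzero(l)
    print(a,ce.round(1),ray(c,[ce],.102)[0].round(4), ray(c,[ce],.081)[0].round(4))
E
```

```text
4.2 [ 0.63529323 -0.18913735  0.26878683] [-2.56131510e+00  1.81874591e+00  1.32777796e-04] [-3.27070146e-01  2.11832413e-01  1.55808039e+00  2.47575705e-04
  1.37169556e+00  9.07802821e-01] [-1.05792385  0.24958326 -0.56574443]
841 [140.  113.3] [ 0.6399 -0.0104  0.102 ] [ 6.363e-01 -4.000e-04  8.100e-02]
207 [316. 152.] [ 0.66   -0.1772  0.102 ] [ 0.6577 -0.1777  0.081 ]
439 [209.4 269.2] [ 0.5075 -0.1116  0.102 ] [ 0.4955 -0.108   0.081 ]
```

View pics/wrist2.png

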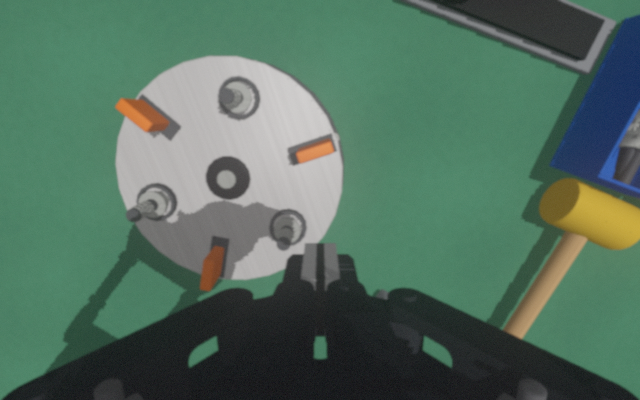

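>>> arm_command(
  rows=[
    {"xyz": [0, 0.004, 0.045], "delta_rot": [0, 0, 0], "gripper": 0},
    {"xyz": [0, 0, 0.045], "delta_rot": [0, 0, 0], "gripper": 0},
    {"xyz": [0, 0, 0.045], "delta_rot": [0, 0, 0], "gripper": 0},
    {"xyz": [0, 0, 0.02], "delta_rot": [0, 0, 0], "gripper": 0},
    {"xyz": [0, 0, 0], "delta_rot": [0, 0, 0], "gripper": 0},
  ],
)

```text
time: 4.75
tool_pos: [0.6276, -0.1902, 0.1086]
tcp_rot: [2.557, -1.821, -0.014]
wrist_force: [0.1, -0.3, -0.2]
width: -0.001
```

```bash
python3 - <<'E'
from workcell import bot, read_camera
import pickle
from h import *
s=bot.read_state(); print(s["time"],s["tool_pos"],s["tcp_rot"],s["wrist_force"])
c=read_camera("wrist"); show(c,"pics/wrist3.png")
c=read_camera("scene"); show(c,"pics/scene3.png",(220,150,400,290),4)
E
```

```text
4.75 [ 0.62756269 -0.19023959  0.10855878] [ 2.5566992  -1.82116831 -0.01403301] [ 0.05213188 -0.3134641  -0.20591266]
```

View pics/wrist3.png

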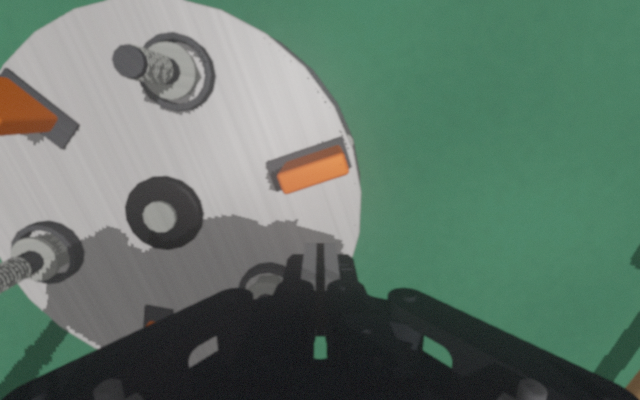

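View pics/scene3.png

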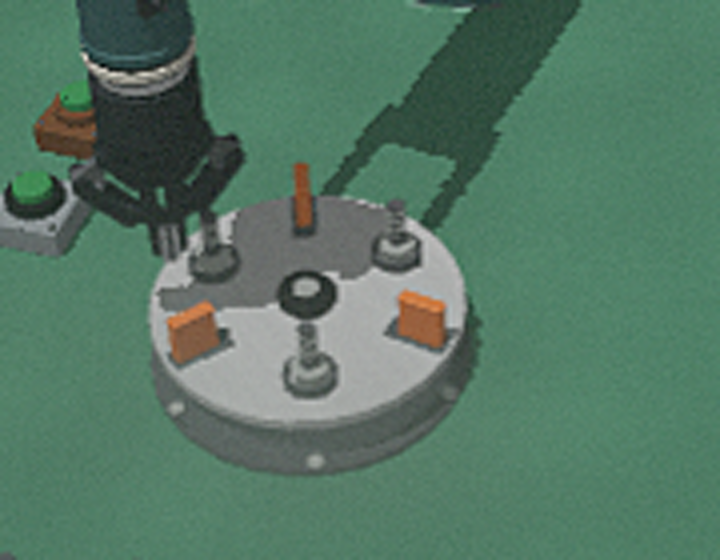

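>>> arm_command(
  rows=[
    {"xyz": [0, 0, 0.02], "delta_rot": [0, 0, 0], "gripper": 0},
    {"xyz": [0, 0, 0.012], "delta_rot": [0, 0, 0], "gripper": 0},
    {"xyz": [0, 0, 0], "delta_rot": [0, 0, 0], "gripper": 0},
    {"xyz": [0, 0, 0], "delta_rot": [0, 0, 0], "gripper": 0},
  ],
)

```text
time: 5.25
tool_pos: [0.6317, -0.192, 0.0828]
tcp_rot: [-2.557, 1.825, -0.002]
wrist_force: [-0.6, -0.1, -0.3]
width: -0.001
```

```bash
cat > st.py <<'E'
from workcell import bot
import numpy as np
s=bot.read_state(); H=np.array([.6005,-.096])
p=s["tool_pos"]; d=p[:2]-H; r=s["tcp_rot"]
from scipy.spatial.transform import Rotation as R
M=R.from_rotvec(r).as_matrix()
a=np.arctan2(d[1],d[0]); psi=np.arctan2(M[1,0],M[0,0])
f=s["wrist_force"]
print("t %.2f r %.4f phi %.2f psi %.2f z %.4f tilt %.3f Ftool %s"%(s["time"],np.hypot(*d),np.degrees(a),np.degrees(psi),p[2],np.arccos(-M[2,2]),(M.T@f).round(1)))
E
python3 st.py
```

```text
t 5.25 r 0.1009 phi -72.00 psi -71.03 z 0.0828 tilt 0.001 Ftool [-0.2  0.6  0.3]
```

>>> arm_command(
  rows=[
    {"xyz": [0, -0.004, 0.006], "delta_rot": [0, 0, -0.04], "gripper": 0},
    {"xyz": [0, -0.004, 0], "delta_rot": [0, 0, -0.04], "gripper": 0},
    {"xyz": [0, -0.004, 0], "delta_rot": [0, 0, -0.04], "gripper": 0},
    {"xyz": [0, -0.004, 0], "delta_rot": [0, 0, -0.04], "gripper": 0},
    {"xyz": [0, -0.004, 0], "delta_rot": [0, 0, -0.04], "gripper": 0},
    {"xyz": [0, -0.004, 0], "delta_rot": [0, 0, -0.04], "gripper": 0},
    {"xyz": [0, -0.004, 0], "delta_rot": [0, 0, -0.04], "gripper": 0},
    {"xyz": [0, -0.004, 0], "delta_rot": [0, 0, -0.04], "gripper": 0},
    {"xyz": [0, -0.004, 0], "delta_rot": [0, 0, -0.04], "gripper": 0},
    {"xyz": [0, -0.004, 0], "delta_rot": [0, 0, -0.04], "gripper": 0},
    {"xyz": [0, -0.004, 0], "delta_rot": [0, 0, -0.04], "gripper": 0},
    {"xyz": [0, -0.004, 0], "delta_rot": [0, 0, -0.04], "gripper": 0},
  ],
)

```text
time: 6.45
tool_pos: [0.6724, -0.1673, 0.0775]
tcp_rot: [2.918, -1.162, 0.002]
wrist_force: [-1.2, 0.2, 0.1]
width: -0.002
```

```bash
python3 st.py; python3 - <<'E'
from workcell import read_camera
from h import *
c=read_camera("wrist"); show(c,"pics/wrist4.png")
E
```

```text
t 6.45 r 0.1012 phi -44.76 psi -43.44 z 0.0775 tilt 0.002 Ftool [-1.   0.7 -0.1]
```

View pics/wrist4.png

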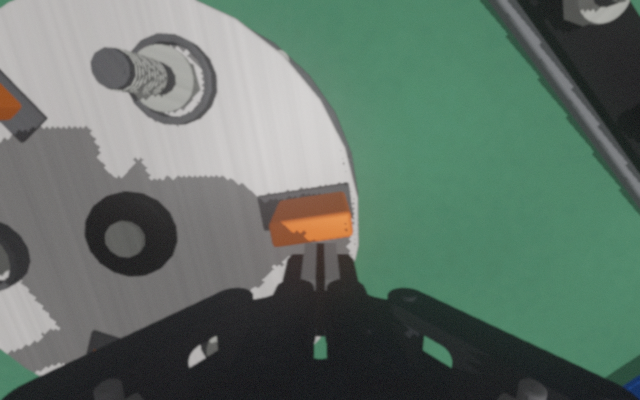

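>>> arm_command(
  rows=[
    {"xyz": [0, -0.004, 0], "delta_rot": [0, 0, -0.04], "gripper": 0},
    {"xyz": [0, -0.004, 0], "delta_rot": [0, 0, -0.04], "gripper": 0},
    {"xyz": [0, -0.004, 0], "delta_rot": [0, 0, -0.04], "gripper": 0},
    {"xyz": [0, -0.004, 0], "delta_rot": [0, 0, -0.04], "gripper": 0},
    {"xyz": [0, -0.004, 0], "delta_rot": [0, 0, -0.04], "gripper": 0},
    {"xyz": [0, -0.004, 0], "delta_rot": [0, 0, -0.04], "gripper": 0},
    {"xyz": [0, -0.004, 0], "delta_rot": [0, 0, -0.04], "gripper": 0},
    {"xyz": [0, -0.004, 0], "delta_rot": [0, 0, -0.04], "gripper": 0},
    {"xyz": [0, -0.004, 0], "delta_rot": [0, 0, -0.04], "gripper": 0},
    {"xyz": [0, -0.004, 0], "delta_rot": [0, 0, -0.04], "gripper": 0},
  ],
)

```text
time: 7.5
tool_pos: [0.6942, -0.1342, 0.0774]
tcp_rot: [3.091, -0.561, 0.003]
wrist_force: [-1.6, 0.1, 0.7]
width: -0.0
```

```bash
python3 st.py
```

```text
t 7.50 r 0.1011 phi -22.17 psi -20.57 z 0.0774 tilt 0.002 Ftool [-1.6  0.5 -0.7]
```

>>> arm_command(
  rows=[
    {"xyz": [0, -0.003, 0], "delta_rot": [0, 0, -0.03], "gripper": 0},
    {"xyz": [0, -0.003, 0], "delta_rot": [0, 0, -0.03], "gripper": 0},
    {"xyz": [0, -0.002, 0], "delta_rot": [0, 0, -0.02], "gripper": 0},
  ],
)

```text
time: 7.8
tool_pos: [0.6966, -0.1276, 0.0771]
tcp_rot: [3.109, -0.435, 0.003]
wrist_force: [-0.8, -5.0, 3.9]
width: 0.002
```

```bash
cat > gap.py <<'E'
from workcell import read_camera
from h import *
c=read_camera("wrist"); m=mask(c,(5,120,60),(22,255,255)); b=[x for x in blobs(m,300) if 250<x[1][0]<370]
for a,ce,l in b:
    ys,xs=np.nonzero(l); k=(xs>312)&(xs<328); print("lug px",a,ce.round(1),"bottom",ys.max(), "mid-bottom",ys[k].max() if k.any() else None)
E
python3 st.py; python3 gap.py
```

```text
t 7.80 r 0.1011 phi -18.22 psi -15.94 z 0.0771 tilt 0.003 Ftool [ 0.7  5.  -3.9]
lug px 3384 [310.6 219.7] bottom 245 mid-bottom 241
```

```bash
python3 - <<'E'
from workcell import read_camera
from h import *
c=read_camera("wrist"); show(c,"pics/w5.png")
c=read_camera("scene"); show(c,"pics/s5.png",(220,150,400,290),4)
c=read_camera("top"); show(c,"pics/t5.png",(270,110,410,230),5)
E
python3 st.py
```

```text
t 8.00 r 0.1010 phi -18.02 psi -16.06 z 0.0769 tilt 0.002 Ftool [-0.4  5.3 -5.6]
```

View pics/w5.png

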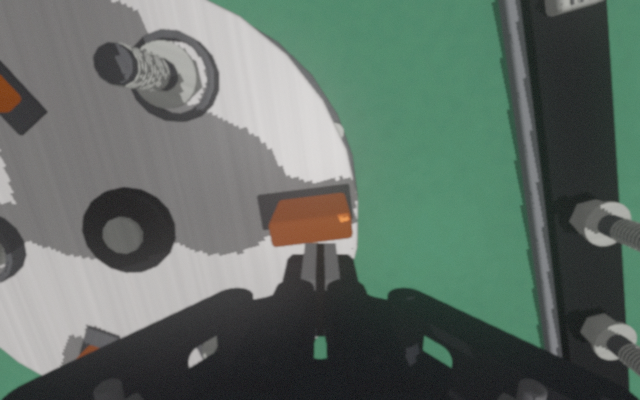

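View pics/s5.png

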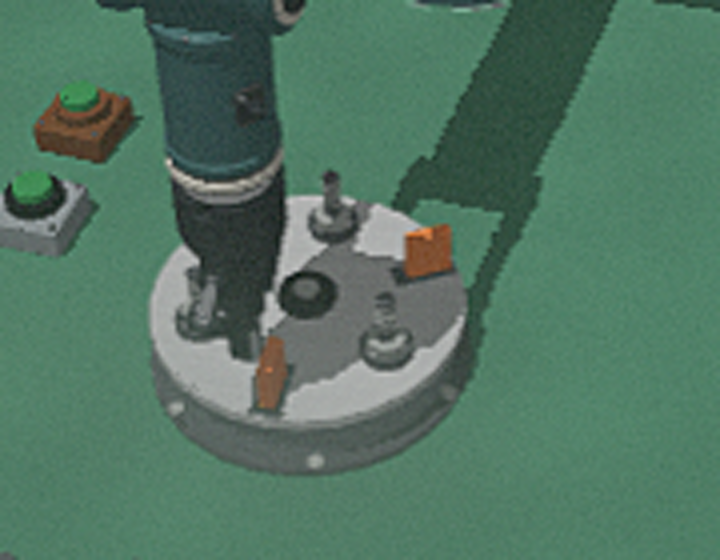

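View pics/t5.png

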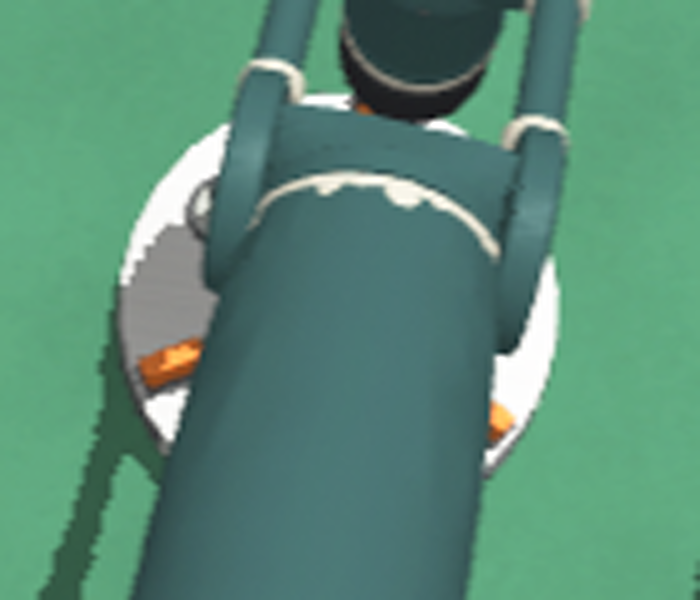

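>>> arm_command(
  rows=[
    {"xyz": [0, -0.002, 0], "delta_rot": [0, 0, -0.02], "gripper": 0},
  ],
)

```text
time: 8.1
tool_pos: [0.6972, -0.1256, 0.077]
tcp_rot: [3.114, -0.408, 0.003]
wrist_force: [-0.8, -5.2, 4.5]
width: 0.001
```

```bash
python3 st.py; python3 gap.py
```

```text
t 8.10 r 0.1011 phi -17.03 psi -14.91 z 0.0770 tilt 0.002 Ftool [ 0.5  5.3 -4.4]
lug px 3394 [310.5 219.7] bottom 245 mid-bottom 241
```

>>> arm_command(
  rows=[
    {"xyz": [0, -0.002, 0], "delta_rot": [0, 0, -0.02], "gripper": 0},
  ],
)

```text
time: 8.25
tool_pos: [0.6978, -0.1235, 0.077]
tcp_rot: [3.118, -0.376, 0.003]
wrist_force: [-2.0, -5.3, 5.5]
width: 0.006
```

```bash
python3 st.py; python3 gap.py
```

```text
t 8.25 r 0.1011 phi -15.79 psi -13.76 z 0.0770 tilt 0.002 Ftool [-0.6  5.6 -5.5]
lug px 3389 [310.5 219.6] bottom 245 mid-bottom 241
```

>>> arm_command(
  rows=[
    {"xyz": [0, -0.002, 0], "delta_rot": [0, 0, -0.02], "gripper": 0},
  ],
)

```text
time: 8.4
tool_pos: [0.6983, -0.1214, 0.077]
tcp_rot: [3.122, -0.345, 0.003]
wrist_force: [-2.2, -3.0, 4.6]
width: 0.004
```

```bash
python3 st.py; python3 gap.py
```

```text
t 8.40 r 0.1010 phi -14.54 psi -12.61 z 0.0770 tilt 0.002 Ftool [-1.4  3.4 -4.6]
lug px 3387 [310.5 219.5] bottom 245 mid-bottom 241
```

>>> arm_command(
  rows=[
    {"xyz": [0, -0.002, 0], "delta_rot": [0, 0, -0.02], "gripper": 0},
  ],
)

```text
time: 8.55
tool_pos: [0.6988, -0.1193, 0.077]
tcp_rot: [3.125, -0.314, 0.003]
wrist_force: [-1.6, -3.9, 4.8]
width: -0.004
```

```bash
python3 st.py; python3 gap.py
```

```text
t 8.55 r 0.1010 phi -13.32 psi -11.47 z 0.0770 tilt 0.002 Ftool [-0.8  4.1 -4.8]
lug px 3382 [310.4 219.5] bottom 245 mid-bottom 241
```

>>> arm_command(
  rows=[
    {"xyz": [0, -0.002, 0], "delta_rot": [0, 0, -0.02], "gripper": 0},
  ],
)

```text
time: 8.7
tool_pos: [0.6992, -0.1171, 0.0769]
tcp_rot: [3.128, -0.283, 0.003]
wrist_force: [-2.1, -2.0, 5.0]
width: -0.001
```

```bash
python3 st.py; python3 gap.py
```

```text
t 8.70 r 0.1010 phi -12.08 psi -10.33 z 0.0769 tilt 0.002 Ftool [-1.7  2.3 -5. ]
lug px 3381 [310.5 219.4] bottom 245 mid-bottom 241
```

>>> arm_command(
  rows=[
    {"xyz": [0, -0.002, 0], "delta_rot": [0, 0, -0.02], "gripper": 0},
  ],
)

```text
time: 8.85
tool_pos: [0.6997, -0.1149, 0.077]
tcp_rot: [3.131, -0.251, 0.003]
wrist_force: [-1.5, -2.3, 5.1]
width: 0.002
```

```bash
python3 st.py; python3 gap.py
```

```text
t 8.85 r 0.1010 phi -10.81 psi -9.18 z 0.0770 tilt 0.002 Ftool [-1.1  2.5 -5.1]
lug px 3374 [310.4 219.3] bottom 245 mid-bottom 240
```

>>> arm_command(
  rows=[
    {"xyz": [0, -0.002, 0], "delta_rot": [0, 0, -0.02], "gripper": 0},
  ],
)

```text
time: 9.0
tool_pos: [0.7, -0.1128, 0.0769]
tcp_rot: [3.134, -0.22, 0.003]
wrist_force: [-0.2, -2.1, 5.9]
width: -0.001
```

```bash
python3 st.py; python3 gap.py
```

```text
t 9.00 r 0.1009 phi -9.57 psi -8.03 z 0.0769 tilt 0.002 Ftool [ 0.1  2.1 -5.9]
lug px 3372 [310.4 219.2] bottom 245 mid-bottom 240
```

>>> arm_command(
  rows=[
    {"xyz": [0, -0.001, -0.003], "delta_rot": [0, 0, -0.01], "gripper": 0},
    {"xyz": [0, -0.002, 0], "delta_rot": [0, 0, -0.02], "gripper": 0},
  ],
)

```text
time: 9.25
tool_pos: [0.6998, -0.1093, 0.0791]
tcp_rot: [-3.137, 0.171, -0.001]
wrist_force: [-0.9, -0.7, 3.9]
width: -0.0
```

```bash
python3 st.py; python3 gap.py
```

```text
t 9.25 r 0.1002 phi -7.64 psi -6.25 z 0.0791 tilt 0.001 Ftool [-0.8  0.8 -3.9]
lug px 3306 [312.7 221.5] bottom 246 mid-bottom 243
```

>>> arm_command(
  rows=[
    {"xyz": [0, -0.002, -0.002], "delta_rot": [0, 0, -0.02], "gripper": 0},
    {"xyz": [0, -0.002, 0], "delta_rot": [0, 0, -0.02], "gripper": 0},
  ],
)

```text
time: 9.5
tool_pos: [0.6997, -0.1049, 0.0804]
tcp_rot: [-3.139, 0.108, 0.001]
wrist_force: [0.7, 0.9, -0.9]
width: -0.004
```

```bash
python3 st.py; python3 gap.py
```

```text
t 9.50 r 0.0996 phi -5.12 psi -3.93 z 0.0804 tilt 0.001 Ftool [ 0.6 -1.   0.9]
lug px 3069 [314.6 226.7] bottom 252 mid-bottom 243
```

>>> arm_command(
  rows=[
    {"xyz": [0, -0.002, 0], "delta_rot": [0, 0, -0.02], "gripper": 0},
    {"xyz": [0, -0.002, 0], "delta_rot": [0, 0, -0.02], "gripper": 0},
  ],
)

```text
time: 9.75
tool_pos: [0.6998, -0.1012, 0.0803]
tcp_rot: [-3.141, 0.045, 0.001]
wrist_force: [-0.2, 0.1, -0.5]
width: -0.0
```

```bash
python3 st.py; python3 gap.py
```

```text
t 9.75 r 0.0995 phi -3.00 psi -1.63 z 0.0803 tilt 0.001 Ftool [-0.2 -0.1  0.5]
lug px 2779 [315.2 231.8] bottom 258 mid-bottom 243
```

```bash
python3 - <<'E'
from workcell import read_camera
from h import *
c=read_camera("wrist"); show(c,"pics/w6.png")
c=read_camera("scene"); show(c,"pics/s6.png",(220,150,400,290),4)
E
python3 st.py
```

```text
t 9.90 r 0.0997 phi -3.04 psi -1.70 z 0.0806 tilt 0.000 Ftool [ 0.4  0.7 -0.2]
```

View pics/w6.png

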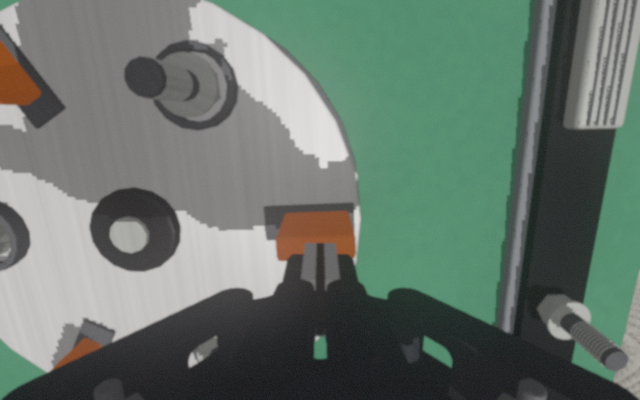

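View pics/s6.png

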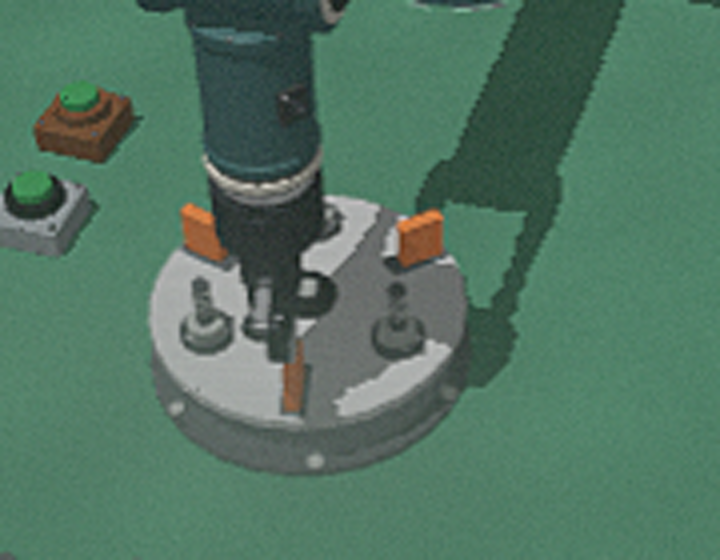

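```bash
python3 - <<'E'
from workcell import read_camera,bot
from h import *
c=read_camera("wrist"); s=bot.read_state()
T=c["camera_from_world"];R=T[:3,:3];t=T[:3,3]
K=c["intrinsics"]
def proj(p):
    q=R@p+t; return (K[0,0]*q[0]/-q[2]+K[0,2], K[1,1]*-q[1]/-q[2]+K[1,2], -q[2])
p=s["tool_pos"]; print(p,proj(p))
def unproj(u,v):
    z=c["range_z"][v,u]; x=(u-K[0,2])/K[0,0]*z; y=-(v-K[1,2])/K[1,1]*z
    return R.T@(np.array([x,y,-z])-t) if z>0 else None
for u,v in [(305,220),(300,240),(290,250),(345,235),(345,255),(311,250),(330,250),(311,265),(330,265),(311,280),(300,275),(320,340),(240,210),(135,235)]:
    print(u,v,c["pixels"][v,u],unproj(u,v))
E
```

```text
[ 0.7000717 -0.1014244  0.0806376] (np.float64(320.09164298894603), np.float64(242.62295806885675), np.float64(0.17634605413018212))
305 220 [138  84  54] [ 0.69284078 -0.08920559  0.08027509]
300 240 [153  89  59] [ 0.69141536 -0.09156081  0.10188311]
290 250 [154  94  63] [ 0.68676659 -0.09604961  0.10222998]
345 235 [149  87  52] [ 0.7114545  -0.09002875  0.1012522 ]
345 255 [59 52 47] [ 0.71074518 -0.09558644  0.11046482]
311 250 [108 106 106] [ 0.69665772 -0.09085429  0.11535393]
330 250 [108 106 105] [ 0.70437665 -0.09138383  0.11463384]
311 265 [109 107 107] [ 0.69699478 -0.0909568   0.12927323]
330 265 [107 106 104] [ 0.70396109 -0.09114929  0.12930269]
311 280 [114 114 113] [ 0.69733825 -0.09025607  0.14227037]
300 275 [74 73 73] [ 0.69279822 -0.09475828  0.12946664]
320 340 [ 87 139 111] [ 0.69665459 -0.21821659  0.00080609]
240 210 [137 134 133] [ 0.65564326 -0.08868979  0.06012655]
135 235 [167 168 164] [ 0.60207526 -0.09709578  0.07330672]
```

```bash
python3 - <<'E'
import pickle
from h import *
c=pickle.load(open("pics/wrist2.pkl","rb"))
T=c["camera_from_world"];R=T[:3,:3];t=T[:3,3];K=c["intrinsics"]
tcp=np.array([0.63529323,-0.18913735,0.26878683]); psi=np.radians(-71)
X=np.array([np.cos(psi),np.sin(psi),0]);Y=np.array([np.sin(psi),-np.cos(psi),0])
for u in (311,330,345,297):
  for v in range(236,300,6):
    z=c["range_z"][v,u]
    x=(u-K[0,2])/K[0,0]*z; y=-(v-K[1,2])/K[1,1]*z
    w=R.T@(np.array([x,y,-z])-t)-tcp
    print(u,v,c["pixels"][v,u],(np.array([X@w,Y@w,w[2]])*1000).round(1))
E
```

```text
311 236 [182 180 179] [  -9.3   73.8 -209.1]
311 242 [168 167 166] [  -9.3   80.8 -208.2]
311 248 [111 111 110] [ -3.2 -10.7  32.8]
311 254 [108 110 108] [ -3.  -10.9  39.5]
311 260 [110 111 110] [ -2.9 -10.5  44.1]
311 266 [110 108 108] [ -2.7 -10.5  49.5]
311 272 [106 107 107] [ -2.6 -10.9  55. ]
311 278 [112 112 110] [ -2.5 -10.7  59.2]
311 284 [57 59 58] [ -2.4 -11.4  64.7]
311 290 [40 41 42] [ -2.2 -12.6  70.6]
311 296 [33 37 36] [ -2.1 -12.4  73.9]
330 236 [ 89 135 108] [  14.5   95.8 -268.7]
330 242 [ 91 125 105] [  14.6  104.9 -270. ]
330 248 [110 110 109] [  4.7 -10.8  33. ]
330 254 [106 108 108] [  0.3 -65.1 165.2]
330 260 [107 107 106] [  4.3 -10.6  44.3]
330 266 [109 109 110] [  4.2 -10.6  49.5]
330 272 [94 97 96] [  4.1 -10.4  54.1]
330 278 [96 96 96] [  3.9 -10.7  59.2]
330 284 [41 48 47] [  3.7 -11.6  65. ]
330 290 [38 41 40] [  3.6 -11.9  69.4]
330 296 [36 43 40] [  3.5 -11.7  72.7]
345 236 [ 88 136 109] [  34.6   96.2 -270. ]
345 242 [ 85 132 107] [  34.7  104.4 -269.1]
345 248 [ 82 132 105] [  34.9  112.7 -268.4]
345 254 [64 91 76] [11.1 -6.9 30.1]
345 260 [46 50 49] [10.7 -6.6 35.5]
345 266 [47 54 53] [10.3 -6.8 41.4]
345 272 [46 53 50] [ 9.9 -7.  47.1]
345 278 [40 46 45] [ 9.6 -6.9 51.7]
345 284 [39 46 47] [  8.2 -13.8  69. ]
345 290 [41 46 47] [  8.2 -11.9  69.4]
345 296 [32 40 39] [  8.1 -11.4  72.1]
297 236 [156 157 152] [ -24.2   66.9 -190.4]
297 242 [126 125 125] [ -24.9   77.3 -199. ]
297 248 [180 178 177] [ -25.8   89.3 -210.6]
297 254 [120 119 118] [-9.2 -6.5 29.3]
297 260 [51 54 53] [-8.8 -6.5 35.2]
297 266 [50 54 51] [-8.4 -6.8 41.7]
297 272 [48 51 51] [-8.1 -6.2 45.6]
297 278 [48 50 49] [-7.8 -6.3 50.7]
297 284 [45 48 46] [ -6.6 -13.6  68.8]
297 290 [45 47 46] [ -6.6 -11.7  69. ]
297 296 [39 42 42] [ -6.3 -12.   73.2]
```

```bash
python3 - <<'E'
import pickle
from h import *
from workcell import bot
print(bot.grip_point_offset, [a for a in dir(bot) if a[0]!='_'])
c=pickle.load(open("pics/wrist0.pkl","rb"))
T=c["camera_from_world"];R=T[:3,:3];t=T[:3,3];K=c["intrinsics"]
tcp=np.array([0.15421022,0.65634334,0.20745555])
z=c["range_z"]; v,u=np.mgrid[:400,:640]
P=np.stack([(u-K[0,2])/K[0,0]*z,-(v-K[1,2])/K[1,1]*z,-z],-1)
W=(P-t)@R-tcp
psi=np.radians(76.8)
X=np.array([np.cos(psi),np.sin(psi),0]);Y=np.array([np.sin(psi),-np.cos(psi),0])
for uu in (180,200,210,430,440,460):
  for vv in range(250,300,10):
    w=W[vv,uu]; print(uu,vv,c["pixels"][vv,uu],(np.array([X@w,Y@w,w[2]])*1000).round(1))
c=pickle.load(open("pics/scene0.pkl","rb"))
T=c["camera_from_world"];R=T[:3,:3];t=T[:3,3];K=c["intrinsics"]
z=c["range_z"]
P=np.stack([(u-K[0,2])/K[0,0]*z,-(v-K[1,2])/K[1,1]*z,-z],-1)
W=(P-t)@R-tcp
sel=(z>0)&(np.abs(W[...,0])<.08)&(np.abs(W[...,1])<.08)&(W[...,2]>-.05)&(W[...,2]<.2)
print(sel.sum(), np.sort(W[sel][:,2])[:30].round(3))
show(c,"pics/sz.png",(470,60,570,130),6)
E
```

```text
0.0187 ['MotionError', 'finish_job', 'grip_point_offset', 'read_state']
180 250 [ 70 114  90] [-163.    90.4 -206.7]
180 260 [ 70 115  90] [-165.2  103.8 -208.6]
180 270 [47 54 51] [-53.7  -6.9  45. ]
180 280 [78 81 80] [-47.2 -10.9  60.7]
180 290 [45 51 49] [-44.4 -11.   67.5]
200 250 [ 69 115  91] [-139.9   90.5 -206.9]
200 260 [79 81 80] [-46.  -10.8  44.4]
200 270 [28 37 33] [-43.1 -10.7  52.8]
200 280 [15 28 26] [-42.9  -7.5  54.2]
200 290 [18 28 26] [-42.8  -4.3  55.5]
210 250 [ 71 115  90] [-128.3   90.5 -206.9]
210 260 [36 41 37] [-43.1  -9.6  41.8]
210 270 [33 39 35] [-43.1  -5.8  42.6]
210 280 [31 40 36] [-42.8  -2.5  44.6]
210 290 [32 38 33] [-43.2   1.9  44.4]
430 250 [ 71 117  93] [ 126.5   90.3 -206.8]
430 260 [33 44 37] [42.  -9.9 42.3]
430 270 [30 44 34] [41.9 -6.3 43.5]
430 280 [27 38 29] [41.9 -2.6 44.6]
430 290 [27 36 29] [41.9  1.  45.8]
440 250 [ 73 117  95] [ 138.1   90.4 -207.1]
440 260 [78 82 80] [ 45.6 -10.2  43. ]
440 270 [35 43 39] [ 42.1 -11.   53.4]
440 280 [35 42 35] [42.2 -7.5 54. ]
440 290 [33 42 36] [42.  -4.3 55.3]
460 250 [ 71 116  92] [ 161.7   90.8 -208. ]
460 260 [ 72 117  93] [ 161.6  101.9 -204.9]
460 270 [49 50 50] [53.1 -6.7 44.4]
460 280 [82 83 83] [ 45.8 -11.5  61.8]
460 290 [58 60 56] [ 43.7 -11.   67.4]
1042 [0.029 0.03  0.03  0.03  0.03  0.03  0.033 0.034 0.034 0.035 0.035 0.035
 0.036 0.036 0.036 0.036 0.037 0.037 0.038 0.038 0.039 0.04  0.04  0.04
 0.041 0.042 0.042 0.042 0.043 0.043]
```

View pics/sz.png

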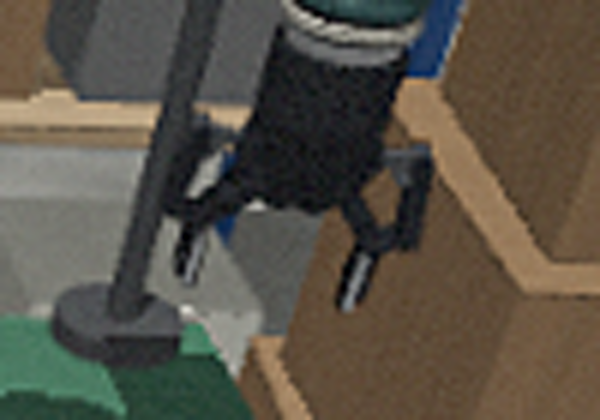

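Both depth cameras show that the fingertips end about 28 mm above the reported TCP. So the finger only grazed the lug's top edge and has now slid over it. I'll back off, lower to the true height and push again.

>>> arm_command(
  rows=[
    {"xyz": [0, 0, -0.012], "delta_rot": [0, 0, 0], "gripper": 0},
    {"xyz": [0, 0.009, 0], "delta_rot": [0, 0, 0.09], "gripper": 0},
    {"xyz": [0, 0.009, 0], "delta_rot": [0, 0, 0.09], "gripper": 0},
    {"xyz": [0, 0.009, 0], "delta_rot": [0, 0, 0.09], "gripper": 0},
    {"xyz": [0, 0, 0], "delta_rot": [0, 0, 0], "gripper": 0},
  ],
)

```text
time: 10.45
tool_pos: [0.6972, -0.1295, 0.0939]
tcp_rot: [3.105, -0.472, 0.002]
wrist_force: [-0.1, 0.5, 0.6]
width: -0.001
```

```bash
python3 st.py; cat > lug.py <<'E'
# lug angles + finger from wrist view
from workcell import read_camera,bot
from h import *
import sys
H=np.array([.6010,-.0963])
c=read_camera("wrist")
if len(sys.argv)>1: show(c,sys.argv[1])
T=c["camera_from_world"];R=T[:3,:3];t=T[:3,3];K=c["intrinsics"];z=c["range_z"]
v,u=np.mgrid[:400,:640]
W=(np.stack([(u-K[0,2])/K[0,0]*z,-(v-K[1,2])/K[1,1]*z,-z],-1)-t)@R
m=(mask(c,(4,90,50),(24,255,255))>0)&(z>0)
for lo,hi in ((.097,.107),):
    k=m&(W[...,2]>lo)&(W[...,2]<hi)
    for a,ce,l in blobs(k.astype(np.uint8),60):
        p=W[l][:,:2]-H; r=np.hypot(*p.T); k2=(r>.085)&(r<.115); print("lugtop",a,"r %.3f"%np.median(r),"ang %.2f"%np.degrees(np.arctan2(*np.median(p[k2] if k2.any() else p,axis=0)[::-1])), "z %.4f"%np.median(W[l][:,2]))
E
python3 lug.py pics/w7.png
```

```text
t 10.45 r 0.1023 phi -19.14 psi -17.27 z 0.0939 tilt 0.001 Ftool [-0.2 -0.5 -0.6]
lugtop 1955 r 0.097 ang 0.92 z 0.1019
```

View pics/w7.png

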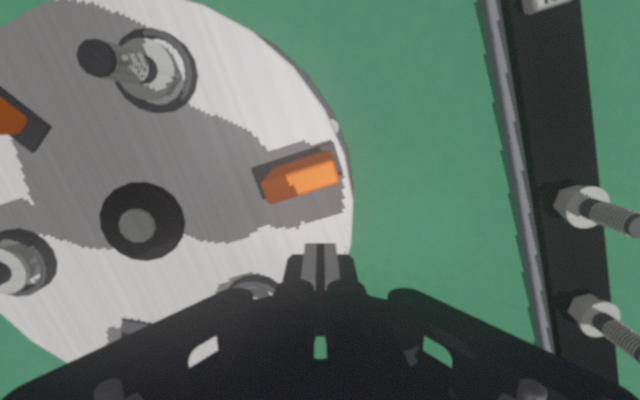

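>>> arm_command(
  rows=[
    {"xyz": [0, 0, 0.025], "delta_rot": [0, 0, 0], "gripper": 0},
    {"xyz": [0, 0, 0.02], "delta_rot": [0, 0, 0], "gripper": 0},
    {"xyz": [0, 0, 0], "delta_rot": [0, 0, 0], "gripper": 0},
    {"xyz": [0, 0, 0], "delta_rot": [0, 0, 0], "gripper": 0},
  ],
)

```text
time: 10.9
tool_pos: [0.6967, -0.1278, 0.0477]
tcp_rot: [-3.106, 0.467, 0.002]
wrist_force: [0.9, -0.2, 0.6]
width: 0.0
```

```bash
python3 st.py; python3 lug.py pics/w8.png
```

```text
t 10.90 r 0.1013 phi -18.31 psi -17.11 z 0.0477 tilt 0.001 Ftool [ 1.  -0.  -0.6]
lugtop 3685 r 0.098 ang 1.08 z 0.1019
```

View pics/w8.png

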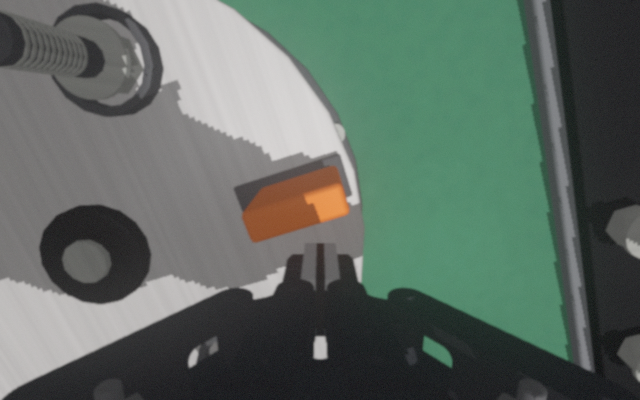

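>>> arm_command(
  rows=[
    {"xyz": [0, -0.004, 0], "delta_rot": [0, 0, -0.04], "gripper": 0},
    {"xyz": [0, -0.004, 0], "delta_rot": [0, 0, -0.04], "gripper": 0},
    {"xyz": [0, -0.003, 0], "delta_rot": [0, 0, -0.03], "gripper": 0},
    {"xyz": [0, -0.003, 0], "delta_rot": [0, 0, -0.03], "gripper": 0},
  ],
)

```text
time: 11.35
tool_pos: [0.7014, -0.1147, 0.0493]
tcp_rot: [3.132, -0.248, 0.004]
wrist_force: [-0.2, -0.1, 0.8]
width: 0.001
```

```bash
python3 st.py; python3 lug.py
```

```text
t 11.35 r 0.1026 phi -10.49 psi -9.05 z 0.0493 tilt 0.002 Ftool [-0.2  0.2 -0.8]
lugtop 3395 r 0.097 ang 1.35 z 0.1018
```

>>> arm_command(
  rows=[
    {"xyz": [0, -0.003, 0], "delta_rot": [0, 0, -0.03], "gripper": 0},
  ],
)

```text
time: 11.5
tool_pos: [0.7012, -0.112, 0.0484]
tcp_rot: [3.134, -0.202, 0.002]
wrist_force: [-1.0, -2.2, 1.5]
width: 0.004
```

```bash
python3 st.py; python3 lug.py
```

```text
t 11.50 r 0.1020 phi -9.05 psi -7.36 z 0.0484 tilt 0.001 Ftool [-0.7  2.3 -1.5]
lugtop 3432 r 0.097 ang 1.66 z 0.1019
```

>>> arm_command(
  rows=[
    {"xyz": [0, -0.002, 0], "delta_rot": [0, 0, -0.02], "gripper": 0},
    {"xyz": [0, -0.002, 0], "delta_rot": [0, 0, -0.02], "gripper": 0},
  ],
)

```text
time: 11.75
tool_pos: [0.7016, -0.108, 0.048]
tcp_rot: [3.138, -0.139, 0.001]
wrist_force: [0.7, 0.5, 1.3]
width: -0.002
```

```bash
python3 st.py; python3 lug.py
```

```text
t 11.75 r 0.1018 phi -6.76 psi -5.08 z 0.0480 tilt 0.001 Ftool [ 0.6 -0.6 -1.3]
lugtop 3448 r 0.097 ang 3.98 z 0.1019
```

>>> arm_command(
  rows=[
    {"xyz": [0, -0.002, 0], "delta_rot": [0, 0, -0.02], "gripper": 0},
    {"xyz": [0, -0.002, 0], "delta_rot": [0, 0, -0.02], "gripper": 0},
  ],
)

```text
time: 12.0
tool_pos: [0.7013, -0.1035, 0.0475]
tcp_rot: [-3.14, 0.076, 0.001]
wrist_force: [-0.5, 0.6, 0.4]
width: 0.003
```

```bash
python3 st.py; python3 lug.py
```

```text
t 12.00 r 0.1011 phi -4.26 psi -2.78 z 0.0475 tilt 0.001 Ftool [-0.6 -0.6 -0.4]
lugtop 3478 r 0.097 ang 7.02 z 0.1019
```

>>> arm_command(
  rows=[
    {"xyz": [0, -0.002, 0], "delta_rot": [0, 0, -0.02], "gripper": 0},
    {"xyz": [0, -0.002, 0], "delta_rot": [0, 0, -0.02], "gripper": 0},
  ],
)

```text
time: 12.25
tool_pos: [0.7016, -0.0995, 0.0476]
tcp_rot: [-3.141, 0.013, 0.001]
wrist_force: [0.6, -0.4, 0.9]
width: 0.001
```

```bash
python3 st.py; python3 lug.py
```

```text
t 12.25 r 0.1012 phi -2.01 psi -0.48 z 0.0476 tilt 0.000 Ftool [ 0.6  0.4 -0.9]
lugtop 3470 r 0.097 ang 9.63 z 0.1019
```

>>> arm_command(
  rows=[
    {"xyz": [0, -0.002, 0], "delta_rot": [0, 0, -0.02], "gripper": 0},
    {"xyz": [0, -0.002, 0], "delta_rot": [0, 0, -0.02], "gripper": 0},
  ],
)

```text
time: 12.5
tool_pos: [0.702, -0.0975, 0.0478]
tcp_rot: [3.138, 0.051, 0.001]
wrist_force: [0.6, -8.2, -1.4]
width: 0.001
```

```bash
python3 st.py; python3 lug.py
```

```text
t 12.50 r 0.1015 phi -0.87 psi 1.86 z 0.0478 tilt 0.003 Ftool [0.3 8.2 1.4]
lugtop 3459 r 0.097 ang 9.82 z 0.1019
```

>>> arm_command(
  rows=[
    {"xyz": [0, -0.001, 0], "delta_rot": [0, 0, -0.01], "gripper": 0},
  ],
)

```text
time: 12.65
tool_pos: [0.7021, -0.0974, 0.0478]
tcp_rot: [3.137, 0.066, 0.001]
wrist_force: [1.8, -9.3, -1.9]
width: -0.002
```

```bash
python3 st.py; python3 lug.py
```

```text
t 12.65 r 0.1016 phi -0.81 psi 2.39 z 0.0478 tilt 0.004 Ftool [1.4 9.4 2. ]
lugtop 3456 r 0.097 ang 9.88 z 0.1019
```

>>> arm_command(
  rows=[
    {"xyz": [0, -0.001, 0], "delta_rot": [0, 0, -0.01], "gripper": 0},
  ],
)

```text
time: 12.8
tool_pos: [0.7022, -0.0973, 0.0478]
tcp_rot: [3.136, 0.081, 0.002]
wrist_force: [2.3, -11.3, -2.3]
width: 0.003
```

```bash
python3 st.py; python3 lug.py
```

```text
t 12.80 r 0.1017 phi -0.71 psi 2.96 z 0.0478 tilt 0.005 Ftool [ 1.7 11.3  2.3]
lugtop 3465 r 0.097 ang 9.92 z 0.1019
```

>>> arm_command(
  rows=[
    {"xyz": [0, -0.002, 0], "delta_rot": [0, 0, 0], "gripper": 0},
  ],
)

```text
time: 12.95
tool_pos: [0.7022, -0.097, 0.0479]
tcp_rot: [3.133, 0.081, 0.002]
wrist_force: [1.6, -17.4, -3.4]
width: 0.003
```

```bash
python3 st.py; python3 lug.py pics/w9.png;  python3 - <<'E'
from workcell import read_camera
from h import *
c=read_camera("scene"); show(c,"pics/s9.png",(220,150,400,290),4)
E
```

```text
t 12.95 r 0.1017 phi -0.58 psi 2.97 z 0.0479 tilt 0.008 Ftool [ 0.6 17.5  3.6]
lugtop 3474 r 0.097 ang 10.11 z 0.1019
```

View pics/w9.png

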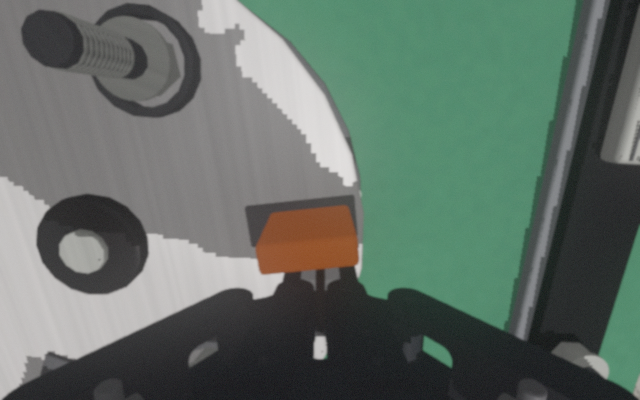

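View pics/s9.png

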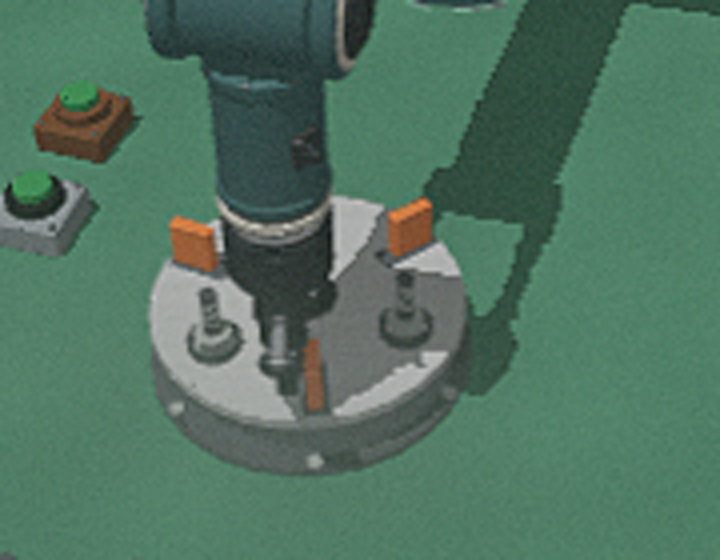

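The lug hasn't moved between about 8 and 17.5 N, which is well above the 5–8 N bump. Just before that it ran about 1° ahead of the finger with almost no force. That fits a click followed by the firm stop, so I'll back off and measure.

>>> arm_command(
  rows=[
    {"xyz": [0, 0.004, 0], "delta_rot": [0, 0, 0], "gripper": 0},
    {"xyz": [0, 0.006, 0], "delta_rot": [0, 0, 0], "gripper": 0},
    {"xyz": [0, 0.008, 0], "delta_rot": [0, 0, 0], "gripper": 0},
    {"xyz": [0, 0, 0], "delta_rot": [0, 0, 0], "gripper": 0},
    {"xyz": [0, 0, 0], "delta_rot": [0, 0, 0], "gripper": 0},
  ],
)

```text
time: 13.55
tool_pos: [0.7025, -0.1097, 0.0478]
tcp_rot: [-3.14, -0.078, 0.0]
wrist_force: [-0.7, -0.3, 0.4]
width: 0.001
```

```bash
python3 st.py; python3 lug.py pics/w10.png
```

```text
t 13.55 r 0.1029 phi -7.65 psi 2.86 z 0.0478 tilt 0.000 Ftool [-0.8  0.2 -0.4]
lugtop 3667 r 0.097 ang 9.54 z 0.1019
```

View pics/w10.png

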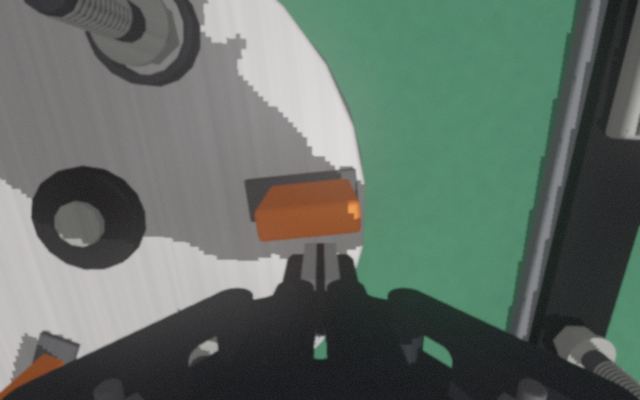

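>>> arm_command(
  rows=[
    {"xyz": [0, 0, -0.04], "delta_rot": [0, 0, 0], "gripper": 0},
    {"xyz": [0, 0, -0.05], "delta_rot": [0, 0, 0], "gripper": 0},
    {"xyz": [0, 0, -0.05], "delta_rot": [0, 0, 0], "gripper": 0},
    {"xyz": [0, 0, 0], "delta_rot": [0, 0, 0], "gripper": 0},
    {"xyz": [-0.034, 0.034, 0], "delta_rot": [0, 0, 0], "gripper": 0},
    {"xyz": [-0.034, 0.034, 0], "delta_rot": [0, 0, 0], "gripper": 0},
    {"xyz": [-0.034, 0.034, 0], "delta_rot": [0, 0, 0], "gripper": 0},
    {"xyz": [-0.034, 0.034, 0], "delta_rot": [0, 0, 0], "gripper": 0},
    {"xyz": [-0.034, 0.034, 0], "delta_rot": [0, 0, 0], "gripper": 0},
    {"xyz": [-0.034, 0.034, 0], "delta_rot": [0, 0, 0], "gripper": 0},
    {"xyz": [-0.034, 0.034, 0], "delta_rot": [0, 0, 0], "gripper": 0},
    {"xyz": [-0.01, 0.034, 0], "delta_rot": [0, 0, 0], "gripper": 0},
  ],
)

```text
time: 14.8
tool_pos: [0.4655, -0.3945, 0.1879]
tcp_rot: [-3.14, -0.077, 0.002]
wrist_force: [1.5, 0.1, 0.5]
width: 0.002
```

>>> arm_command(
  rows=[
    {"xyz": [0, 0.015, 0], "delta_rot": [0, 0, 0], "gripper": 0},
    {"xyz": [0, 0, 0], "delta_rot": [0, 0, 0], "gripper": 0},
    {"xyz": [0, 0, 0], "delta_rot": [0, 0, 0], "gripper": 0},
  ],
)

```text
time: 15.1
tool_pos: [0.4698, -0.408, 0.1875]
tcp_rot: [-3.139, -0.079, -0.0]
wrist_force: [0.6, -0.1, 0.3]
width: 0.004
```

```bash
python3 st.py; python3 - <<'E'
from workcell import read_camera,bot
from h import *
s=bot.read_state(); print(s["tool_pos"],s["tcp_rot"])
c=read_camera("wrist"); show(c,"pics/w11.png")
for a,ce,l in blobs(mask(c,(45,100,60),(80,255,255)),300):
    print("green",a,ce.round(1),ray(c,[ce],.052)[0].round(4))
d=read_camera("top"); show(d,"pics/t11.png",(270,110,500,290),3.4)
E
```

```text
t 15.10 r 0.3383 phi -112.73 psi 2.87 z 0.1875 tilt 0.001 Ftool [ 0.6  0.2 -0.3]
[ 0.46979382 -0.40797811  0.18753397] [-3.13946372e+00 -7.87829524e-02 -1.60608146e-04]
green 6321 [145.2  31.8] [ 0.3241 -0.2889  0.052 ]
green 1546 [162.  97.] [ 0.3344 -0.3383  0.052 ]
green 1397 [312.2 121.6] [ 0.4605 -0.3521  0.052 ]
green 1142 [153.3 256.1] [ 0.3165 -0.4827  0.052 ]
```

View pics/w11.png

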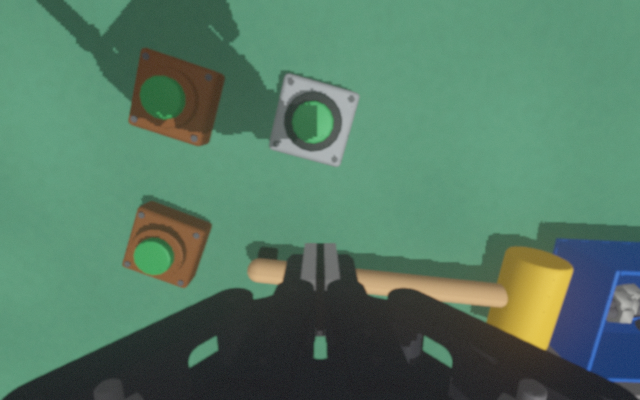

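View pics/t11.png

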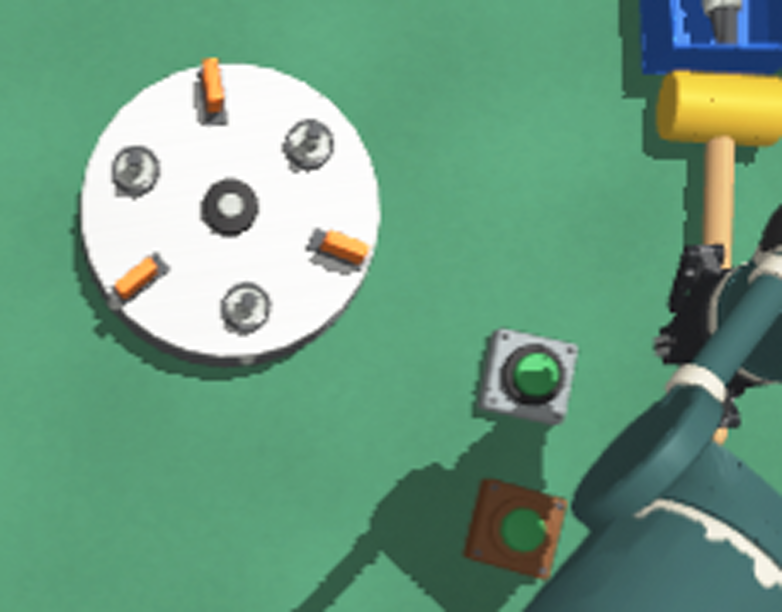

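```bash
python3 - <<'E'
from workcell import read_camera
from h import *
import pickle
H=np.array([.6010,-.0963])
for c in (pickle.load(open("pics/top0.pkl","rb")),read_camera("top")):
    for a,ce,l in blobs(mask(c,(8,150,120),(20,255,255)),30):
        p=ray(c,[ce],.1)[0][:2]-H
        if np.hypot(*p)<.13: print(a,"r %.3f ang %.1f"%(np.hypot(*p),np.degrees(np.arctan2(p[1],p[0]))))
E
```

```text
65 r 0.096 ang -53.6
75 r 0.099 ang 69.9
62 r 0.102 ang -173.1
66 r 0.095 ang 9.9
68 r 0.099 ang -113.7
68 r 0.101 ang 130.3
```

>>> arm_command(
  rows=[
    {"xyz": [-0.002, -0.028, 0], "delta_rot": [0, 0, 0], "gripper": 0},
    {"xyz": [-0.003, -0.028, 0], "delta_rot": [0, 0, 0], "gripper": 0},
    {"xyz": [0, 0, 0.04], "delta_rot": [0, 0, 0], "gripper": 0},
    {"xyz": [0, 0, 0.04], "delta_rot": [0, 0, 0], "gripper": 0},
    {"xyz": [0, 0, 0.03], "delta_rot": [0, 0, 0], "gripper": 0},
    {"xyz": [0, 0, 0.03], "delta_rot": [0, 0, 0], "gripper": 0},
    {"xyz": [0, 0, 0], "delta_rot": [0, 0, 0], "gripper": 0},
    {"xyz": [0, 0, 0], "delta_rot": [0, 0, 0], "gripper": 0},
  ],
)

```text
time: 16.05
tool_pos: [0.4615, -0.3521, 0.0477]
tcp_rot: [-3.14, -0.081, 0.002]
wrist_force: [1.0, -0.4, 0.2]
width: 0.0
```

```bash
python3 - <<'E'
from workcell import read_camera
from h import *
c=read_camera("wrist"); show(c,"pics/w12.png")
c=read_camera("scene"); show(c,"pics/s12.png",(170,130,290,230),5)
E
```

```text
(no output)
```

View pics/w12.png

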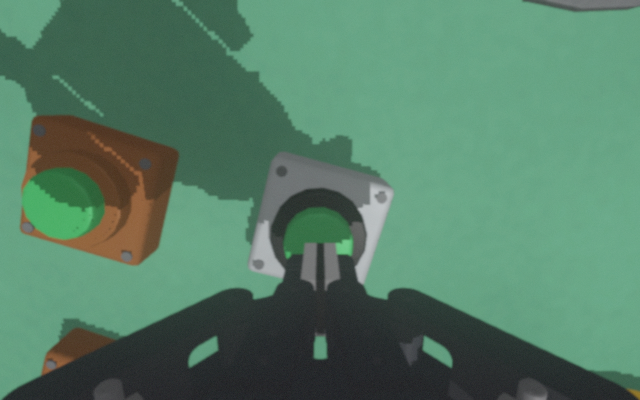

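View pics/s12.png

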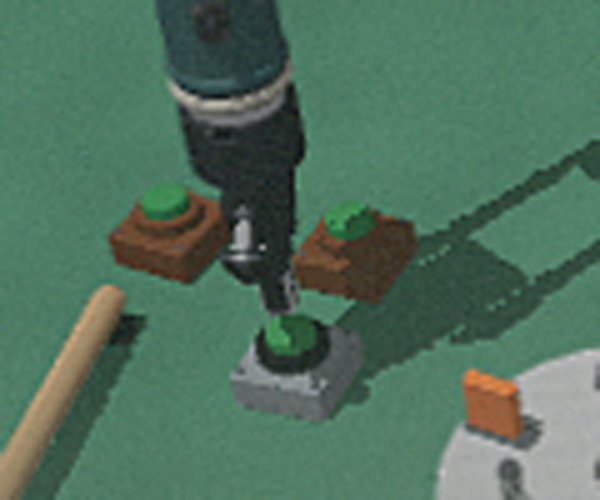

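>>> arm_command(
  rows=[
    {"xyz": [0, 0, 0.012], "delta_rot": [0, 0, 0], "gripper": 0},
    {"xyz": [0, 0, 0.008], "delta_rot": [0, 0, 0], "gripper": 0},
    {"xyz": [0, 0, 0], "delta_rot": [0, 0, 0], "gripper": 0},
  ],
)

```text
time: 16.45
tool_pos: [0.4614, -0.3532, 0.0273]
tcp_rot: [-3.141, -0.078, -0.0]
wrist_force: [0.3, 1.3, 2.4]
width: -0.0
```

>>> arm_command(
  rows=[
    {"xyz": [0, 0, 0.003], "delta_rot": [0, 0, 0], "gripper": 0},
    {"xyz": [0, 0, 0.002], "delta_rot": [0, 0, 0], "gripper": 0},
    {"xyz": [0, 0, 0], "delta_rot": [0, 0, 0], "gripper": 0},
  ],
)

```text
time: 16.75
tool_pos: [0.4615, -0.3533, 0.0235]
tcp_rot: [-3.141, -0.078, -0.0]
wrist_force: [-1.8, 1.6, 7.3]
width: 0.005
```

>>> arm_command(
  rows=[
    {"xyz": [0, 0, 0.002], "delta_rot": [0, 0, 0], "gripper": 0},
    {"xyz": [0, 0, 0.002], "delta_rot": [0, 0, 0], "gripper": 0},
    {"xyz": [0, 0, 0], "delta_rot": [0, 0, 0], "gripper": 0},
  ],
)

```text
time: 17.05
tool_pos: [0.4617, -0.3534, 0.0231]
tcp_rot: [-3.14, -0.078, 0.0]
wrist_force: [-8.3, 7.7, 29.5]
width: 0.001
```

>>> arm_command(
  rows=[
    {"xyz": [0, 0, -0.006], "delta_rot": [0, 0, 0], "gripper": 0},
    {"xyz": [0, 0, -0.03], "delta_rot": [0, 0, 0], "gripper": 0},
    {"xyz": [0, 0, -0.05], "delta_rot": [0, 0, 0], "gripper": 0},
    {"xyz": [0, 0, -0.05], "delta_rot": [0, 0, 0], "gripper": 0},
    {"xyz": [0, 0.03, -0.03], "delta_rot": [0, 0, 0], "gripper": 0},
    {"xyz": [0, 0.03, 0], "delta_rot": [0, 0, 0], "gripper": 0},
    {"xyz": [0, 0, 0], "delta_rot": [0, 0, 0], "gripper": 0},
    {"xyz": [0, 0, 0], "delta_rot": [0, 0, 0], "gripper": 0},
  ],
)

```text
time: 17.85
tool_pos: [0.4637, -0.413, 0.1839]
tcp_rot: [-3.139, -0.076, 0.002]
wrist_force: [0.1, 0.7, -0.6]
width: 0.002
```

```bash
python3 st.py; python3 - <<'E'
from workcell import read_camera
from h import *
import pickle
H=np.array([.6010,-.0963])
c=read_camera("top"); show(c,"pics/t13.png",(140,60,500,300),2.2)
for a,ce,l in blobs(mask(c,(8,150,120),(20,255,255)),30):
    p=ray(c,[ce],.1)[0][:2]-H
    if np.hypot(*p)<.13: print(a,"r %.3f ang %.1f"%(np.hypot(*p),np.degrees(np.arctan2(p[1],p[0]))))
c=read_camera("wrist"); show(c,"pics/w13.png")
c=read_camera("scene"); show(c,"pics/s13.png",(170,130,400,290),3.4)
E
```

```text
t 17.85 r 0.3452 phi -113.34 psi 2.79 z 0.1839 tilt 0.002 Ftool [ 0.1 -0.7  0.6]
66 r 0.096 ang 9.8
68 r 0.099 ang -113.7
68 r 0.101 ang 130.3
```

View pics/t13.png

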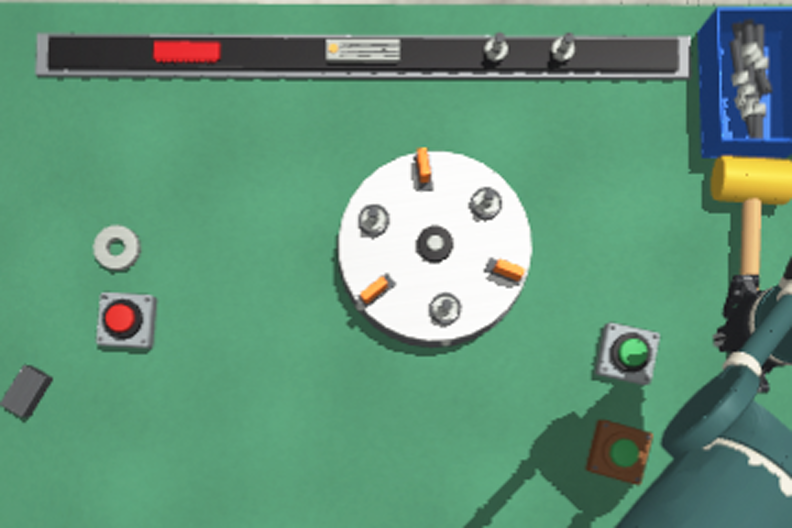

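View pics/s13.png

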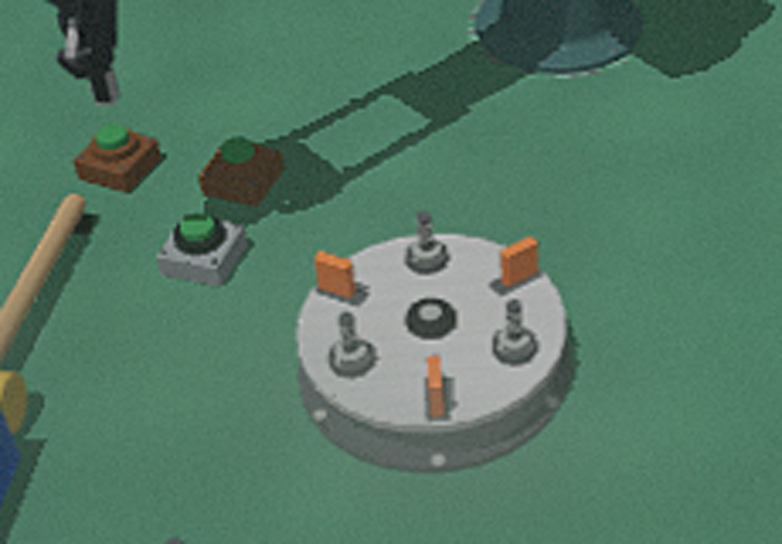

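The deck sits at the same angle as before the press, and the three bolts are upright in their cups. The green button is up again, the arm is clear and the tools look undisturbed.

```bash
python3 -c "
from workcell import bot
print(bot.finish_job(), bot.read_state()['time'])"
```

```text
the job is handed in; nothing more can be done
the job is handed in; nothing more can be done
```

I pushed one orange lug anticlockwise until the deck came up against its firm stop, let go, pressed the green button to the bottom, backed off and handed in at about 18 s. No verdict was reported, so success is judged only from my own checks.

**Carousel:** the deck turned about 61° by the top camera (single lugs gave 59–63°). It then held still while the push rose from 8 to 17.5 N, well above the 5–8 N bump. It stayed at that angle after I let go and after the button press.

**Button:** the green button bottomed out at about 29 N and was up again in the last picture. I did not press the red one.

**Final picture:** all three bolts stand in their cups, and the tools look undisturbed by eye.

Some checks failed or disagreed:
- **Fingertip height:** both depth cameras put the fingertips about 28 mm above the reported tool position; the button contact suggested about 22 mm.
- **First push:** because of that, the finger only grazed the lug's top edge. It pushed the deck to about 55°, with a 5 N reading around 46–48° that I put down to the grazing. It then slid over the lug, so I repositioned lower and finished the push.
- **The click:** I did not feel the bump as a clear force peak. I inferred it because the lug ran about 1° ahead of the finger with almost no force just before the stop.

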